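# Draw 50 ml of gas into the glass syringe and hold it

## Robot

A 7-joint arm with a two-finger parallel gripper is mounted at the origin on the work surface. World frame = base frame: x ahead of the robot, y to its left, z up, the work surface at z = 0. Lengths are in m, angles in rad, forces in N, time in s.
With the tool pointing down it reaches from about 0.4 to 0.875 m from the base axis. Payload 19.3 kg.
Tool frame: the origin (TCP) lies at the very end of the fingers, on their centre line; the grasp point (between the pads) lies 19 mm behind it; z points along the fingers, y is the direction in which the jaws open and shut (so a half turn about z gives the same grasp; the last joint's range is limited). The gripper opens to 85 mm and grips with 20 to 120 N. Pads are 22 mm wide; open, the fingers measure 114 mm over their backs; the gripper's body (76 mm by 85 mm) begins 54 mm behind the grasp point. The pads swing forward as they close: fully open they stand 13 mm farther back than shut.
Start: joints at [1.121, 0.521, -0.036, 1.599, 0.021, 1.021, -0.113], TCP at [0.232, -0.58, 0.231] pointing down, gripper open.
Joint ranges: [-2.91, 2.91], [-0.3, 2.13], [-1.5, 1.42], [0.17, 2.43], [-1.26, 4.41], [0.16, 1.93], [-2.52, 2.52]. Speed limits (rad/s): [1.89, 1.89, 2.39, 2.39, 3.01, 3.01, 3.01].

## Interface

Orientations are given as [roll, pitch, yaw] about the fixed x, y, z axes, in that order (R = Rz(yaw) Ry(pitch) Rx(roll)).
In Python, from workcell import bot, vision, job_done gives the robot as it stands.
- The arm moves only by the tool arm_command, never from a script. Its arguments are lists of equal length, an entry for each row: "gripper": the finger opening in cm, from 0 to 8.54; "slide": the shift along the tool's x, y, z in cm, a list of three; "turn": the turn, a rotation vector about the tool's x, y, z in degrees, a list of three. A call has 1 to 5 rows; each row is the pose to reach, as a shift and turn from the pose commanded when the call began, along the tool's axes at that moment; what a row does not reach only later rows make up. A row lasts 1/8 s, in which the tool goes at most 62.5 mm and 10.7 degrees, less where a joint would pass 70% of its speed; a pose out of reach is approached as far as the arm can. A call with a gripper value outside its range is refused whole. The fingers move at their own pace and stop on an object; "force" is the grip in N (left out, the last holds). Time passes only in rows, so rows that repeat a pose let the fingers close. It gives the time, the measured TCP pose, the force and the opening at its end, in the units of the state.
- bot.observe(): the state, without advancing time (a new reading comes with each control period).
- vision.grab_frame(name): name is "side" or "top"; returns the picture (384x512x3 uint8, blue, green, red); there is no depth.
- vision.camera_model(name): a dict with "mtx" (3x3 intrinsics, pixels), "T" (4x4, takes a point from camera to world coordinates). Camera axes: x right, y down, z forward; pixel columns grow to the right and rows downward; lengths in m; the calibration is good to about 2 mm. A picture is of the moment at which its call begins. camera_model takes no time and is no camera call.
- job_done(): hands the job in, once; it reports no verdict.
The state is a dict: "clock": time; "qpos": joint angles; "qd": joint speeds; "joint_efforts": joint torques, N m; "position": TCP position; "tool_rot": TCP orientation; "force": force on the tool from outside, world axes, zero at the start; "moment": the same for the moment, N m; "grip_width": finger opening in m.
Only numpy, scipy, OpenCV 4.12 (cv2) and the standard library are available. Lean on these libraries where they do the work, as an engineer would, in place of code of your own. Each camera call takes 0.05 s, during which the arm holds its last target. There are 200 camera calls.

## Task

On the gas dosing unit, first set the flow knob to 5 on its scale (the long middle mark); only then draw the plunger of the large glass syringe straight up out of its barrel to 50 ml, which is 50 mm of travel. Keep it in line with the barrel so that the glass never binds, leave the small syringe and everything else alone, and finish while still holding the plunger at 50 ml: if let go it would sink back.

Things in the scene. Friction and masses are not known exactly. Their poses are not given: they have to be found in the camera images.
- dosing_unit: White gas dosing unit fixed to the bench, 200 mm (x) x 400 mm (y), flat deck 50 mm high; origin: centre of underside; front (displays) to its -x. In its x, y, mm: flow knob (-20, 130); large upright glass syringe (0, -35); small one (0, -145), 27 mm across, plunger top 168 mm above the bench. 62 mm behind (+x) each syringe a 12 mm post with a ring clamp, 167 and 132 mm high.
- flow_knob (a joint): Angle of the flow knob, rad: 0 = pointer at 0, grows clockwise seen from above, end stops at 0 and 4.712 (= 10 on the scale), 0.471 a division; 5 is 2.356, pointer straight to the unit's +x, away from its front. Starts between 1.5 and 4 on the scale; slight friction (0.05 N m), stays where left.
- flow_knob_grip (a point): On the knob's axis at grip height, 76 mm above the bench; z up, x along the bar handle to the pointer end (white line). Black knob: skirt 48 mm across, on it a bar 14 mm thick, 45 mm long, reaching from 15 mm below to 11 mm above this point. Round it a grey scale plate 104 mm across with eleven dark marks, 0 to 10, long at 0, 5 and 10.
- syringe_seat (a point): Bottom of the large syringe's bore, fixed on the unit 78 mm above the bench, on the bore's axis; z up along the bore. The plunger's foot rests here at 0 ml.
- syringe_mouth (a point): Centre of the open top of the large syringe's barrel, fixed on the unit, 193 mm above the bench, 115 mm above syringe_seat. Clear glass barrel 42 mm across, bore 36 mm, finger flange 56 mm across and 4 mm thick just below this point. Etched lines every 10 mm are 10 ml each, 0 at the seat to 100; those at 0, 50 and 100 ml go right round.
- plunger: Loose plunger of the large syringe: frosted glass rod 34.5 mm across, 140 mm long, standing in the 36 mm bore, on top a round button 42 mm across, 14 mm high. 0.1 to 0.25 kg. Origin: centre of its foot, z up along the rod. Starts resting on the seat, top 232 mm above the bench, 25 mm free between flange and button. Only its weight and rubbing in the bore resist the pull.
- plunger_button (a point): Centre of the plunger's top button (half-way up its 14 mm), on the plunger's axis, 147 mm above the plunger's foot; z up.
- small_plunger: Plunger of the small 20 ml syringe, frosted glass, button 25 mm across; origin at the centre of its foot. To be left alone.
- vial: Small amber vial with a black cap, 22 mm across, 50 mm high, standing on the unit's deck near its front edge; origin under its centre.
- vial_b: The same kind of vial, standing on the bench; origin under its centre.
- bottle_clear: Clear bottle with a blue cap on the bench, 70 mm across, 140 mm high; origin under its centre.
- bottle_amber: Amber bottle with a red cap on the bench, 60 mm across, 120 mm high; origin under its centre.
- tube_rack: Blue test-tube rack with capped tubes on the bench, 75 x 150 mm, 118 mm high; origin under its centre.
- beaker: Glass beaker on the bench, 66 mm across, 85 mm high; origin under its centre.
- spanner: Steel spanner lying on the unit's deck along its front edge, between knob and vial, 110 mm long, 8 mm thick; origin under its middle.
Things that resemble listed ones, but are neither listed nor needed, are in the scene too. Leave any blue or purple look-alike of the plunger alone.

How it is judged:
By the outcome, as a careful person would: the job done as asked, in the order asked, and still so for the second after the job is handed in, while the arm keeps its last pose, push and grip.
It also fails if it takes over 58 s, if anything falls off the work surface, if the arm or the gripper's body presses on something with over 40 N, if the wrist force passes 120 N, or if a joint passes its speed limit or range.

## Working session

There is one attempt and no reset: what is moved stays moved. The work goes in short steps, Python scripts to look and compute and a tool call to move; the robot and the scene stay as the last step left them, time stands still between calls to the robot, and variables do not carry over. Pictures are saved under pics/ and viewed, about 8 in all and at most 12, crops included, and the job is handed in when it is done.

Besides the shell and the picture viewer there is one more tool, called after "Call:" by a JSON object that holds its "name" and its "arguments". arm_command: Moves the arm, as the interface text tells. Its arguments: {"type":"object","properties":{"gripper":{"type":"array","items":{"type":"number"}},"slide":{"type":"array","items":{"type":"array","items":{"type":"number"}}},"turn":{"type":"array","items":{"type":"array","items":{"type":"number"}}},"force":{"type":"number"}},"required":["gripper","slide","turn"]}

```bash
mkdir -p pics; ls; python3 - <<'E'
from workcell import bot, vision
import cv2
s=bot.observe(); print(s)
for n in("side","top"):
    cv2.imwrite(f"pics/{n}0.png",cv2.resize(vision.grab_frame(n),(800,600),interpolation=cv2.INTER_CUBIC))
    c=vision.camera_model(n); print(n,c["mtx"].round(1).tolist(),c["T"].round(4).tolist())
E
```

```text
pics
{'clock': 0.0, 'qpos': array([ 1.12080765,  0.52204213, -0.03634099,  1.59998812,  0.02118491,
        1.02108648, -0.11281546]), 'qd': array([ 3.92466726e-04, -8.39917687e-05,  2.15576029e-04, -1.06276012e-03,
       -3.64971770e-04, -1.20549119e-04,  5.38730241e-04]), 'joint_efforts': array([-8.72481523e-04, -9.27105474e+01,  1.97957575e+00, -3.69917858e+01,
        1.78499072e-02,  8.30627483e-03,  4.93148161e-05]), 'position': array([ 0.23155851, -0.58016787,  0.23071517]), 'tool_rot': array([-3.14045448e+00,  6.09208018e-05,  3.79766810e-01]), 'force': array([0.74720411, 0.53901479, 1.03789355]), 'moment': array([ 0.04440229, -0.0139365 , -0.00851684]), 'grip_width': 0.08522243519737548}
side [[422.1, 0.0, 262.9], [0.0, 422.1, 183.8], [0.0, 0.0, 1.0]] [[-0.9278, -0.2444, 0.2818, 0.1634], [-0.373, 0.6162, -0.6937, 0.8388], [-0.0041, -0.7487, -0.6629, 0.9751], [0.0, 0.0, 0.0, 1.0]]
top [[413.8, 0.0, 255.8], [0.0, 413.8, 190.7], [0.0, 0.0, 1.0]] [[0.0321, -0.9784, 0.2044, 0.2844], [-0.9995, -0.0318, 0.0049, -0.0223], [0.0017, -0.2045, -0.9789, 1.3159], [0.0, 0.0, 0.0, 1.0]]
```

View pics/side0.png

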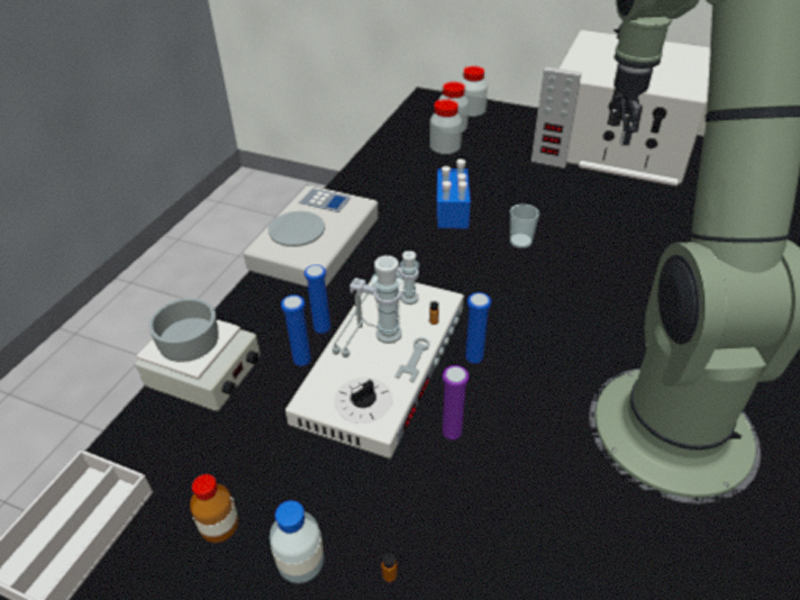

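View pics/top0.png

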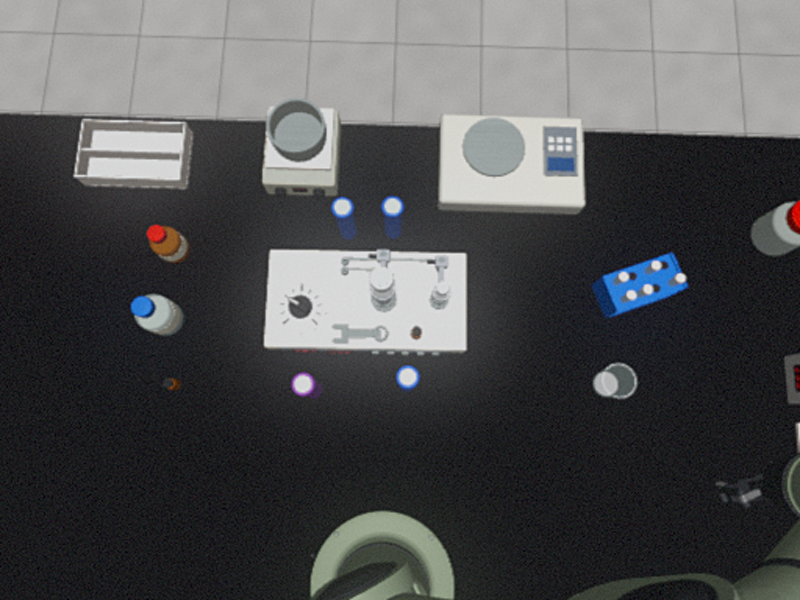

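The side view shows the unit with the knob at (362,395) and the large syringe at (387,290). The top view shows the knob at (299,306), the large plunger button at (381,275) and the small one at (441,288). The blue and purple cylinders standing free on the bench are look-alikes. The white one on the unit, in front of the taller post, fits the description.

```bash
cat > h.py <<'E'
import numpy as np, cv2
from workcell import bot, vision
def ray(n,uv):
    c=vision.camera_model(n);K,T=np.array(c["mtx"]),np.array(c["T"])
    d=T[:3,:3]@np.linalg.solve(K,[uv[0],uv[1],1.]);return T[:3,3],d/np.linalg.norm(d)
def onz(n,uv,z):
    o,d=ray(n,uv);return o+d*(z-o[2])/d[2]
def proj(n,p):
    c=vision.camera_model(n);K,T=np.array(c["mtx"]),np.array(c["T"])
    q=K@(T[:3,:3].T@(np.asarray(p)-T[:3,3]));return q[:2]/q[2]
def crop(img,c,h,f,name):
    x,y=map(int,c);cv2.imwrite("pics/"+name,cv2.resize(img[y-h:y+h,x-h:x+h],None,fx=f,fy=f,interpolation=cv2.INTER_CUBIC))
E
python3 - <<'E'
from h import *
t=vision.grab_frame("top"); s=vision.grab_frame("side")
g=cv2.cvtColor(t,cv2.COLOR_BGR2GRAY)
m=(g>150).astype(np.uint8); m[:150]=0;m[240:]=0;m[:,:160]=0;m[:,310:]=0
m=cv2.morphologyEx(m,cv2.MORPH_CLOSE,np.ones((9,9)))
c=max(cv2.findContours(m,cv2.RETR_EXTERNAL,cv2.CHAIN_APPROX_NONE)[0],key=cv2.contourArea)
r=cv2.minAreaRect(c); b=cv2.boxPoints(r); print("box px",b.round(1).tolist())
w=np.array([onz("top",p,.05)[:2] for p in b]);print("box w",w.round(4).tolist(),"centre",w.mean(0).round(4))
print([round(float(np.linalg.norm(w[i]-w[i-1])),4) for i in range(4)])
# knob: dark in plate area
k=(g<70).astype(np.uint8); roi=np.zeros_like(k); roi[180:212,175:210]=1
n,l,st,ce=cv2.connectedComponentsWithStats(k*roi)
for i in range(1,n):
    if st[i,4]>15: print("dark",st[i],ce[i].round(1),onz("top",ce[i],.065).round(4))
a=np.hstack([cv2.resize(x,None,fx=6,fy=6,interpolation=cv2.INTER_CUBIC) for x in (t[165:230,160:225],t[150:215,220:285])])
cv2.imwrite("pics/c1.png",a[:,:800])
E
```

```text
box px [[168.60000610351562, 222.60000610351562], [170.8000030517578, 157.3000030517578], [300.1000061035156, 161.8000030517578], [297.8999938964844, 227.0]]
box w [[0.4399, 0.2488], [0.6482, 0.2574], [0.6469, -0.1535], [0.439, -0.1487]] centre [0.5435 0.051 ]
[0.3976, 0.2084, 0.4109, 0.2079]
```

View pics/c1.png

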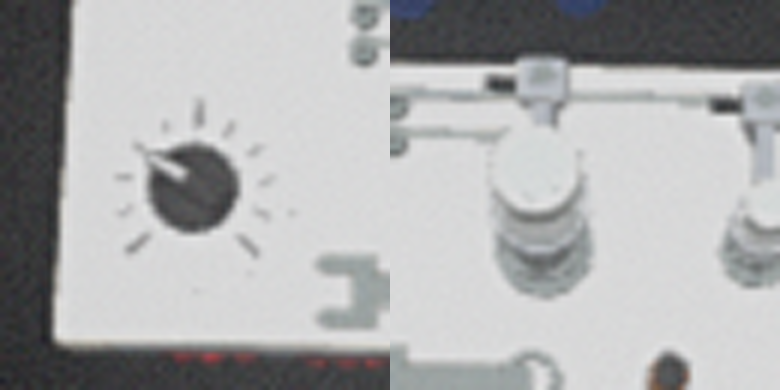

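The crop shows the knob disc centred at (192,196) in image pixels, with its white pointer up and to the left at about scale 3. Long mark 5 is at the top. The large button is at about (244.5,178), in front of its post, and is the white one. Next I measure it precisely.

```bash
python3 - <<'E'
from h import *
t=vision.grab_frame("top"); s=vision.grab_frame("side")
g=cv2.cvtColor(t,cv2.COLOR_BGR2GRAY)
def blob(m,x0,x1,y0,y1):
    q=np.zeros_like(m,np.uint8);q[y0:y1,x0:x1]=m[y0:y1,x0:x1]
    c=cv2.findContours(q,cv2.RETR_EXTERNAL,cv2.CHAIN_APPROX_NONE)[0]
    return max(c,key=cv2.contourArea)
# yaw from edges of unit
m=cv2.morphologyEx((g>140).astype(np.uint8),cv2.MORPH_CLOSE,np.ones((9,9)))
def edge(cols,up):
    P=[]
    for x in cols:
        col=m[150:235,x]; ys=np.flatnonzero(col); P.append((x,150+(ys[0]-.5 if up else ys[-1]+.5)))
    W=np.array([onz("top",p,.05)[:2] for p in P]); l=cv2.fitLine(W.astype(np.float32),cv2.DIST_HUBER,0,.001,.001).ravel()
    return l
for nm,cols,up in(("back",list(range(176,212))+list(range(262,275)),1),("front",range(176,295),0)):
    l=edge(cols,up); print(nm,l.round(4),"yaw deg",round(float(np.degrees(np.arctan(-l[0]/l[1]))),2))
k=blob(g<120,180,206,182,212);e=cv2.minEnclosingCircle(k);M=cv2.moments(k);c=(M["m10"]/M["m00"],M["m01"]/M["m00"])
print("knob",np.round(c,2),e,[onz("top",c,z).round(4) for z in(.061,.075,.087)])
b=blob(g>212,228,262,165,192);M=cv2.moments(b);c=(M["m10"]/M["m00"],M["m01"]/M["m00"]);print("button top",np.round(c,2),cv2.fitEllipse(b),onz("top",c,.232).round(4))
gs=cv2.cvtColor(s,cv2.COLOR_BGR2GRAY)
print("knob side guess",proj("side",onz("top",(192.2,196.2),.061)), "btn",proj("side",onz("top",c,.232)))
x=np.vstack([cv2.resize(s[150:210,210:280],None,fx=8,fy=8,interpolation=cv2.INTER_CUBIC)])
y=cv2.resize(s[230:290,195:265],None,fx=8,fy=8,interpolation=cv2.INTER_CUBIC)
cv2.imwrite("pics/c2.png",cv2.resize(np.hstack([x,y]),(800,343)))
E
```

```text
back [ 0.019  -0.9998  0.6444  0.1224] yaw deg 1.09
front [0.0137 0.9999 0.4419 0.0999] yaw deg -0.78
knob [192.12 196.4 ] ((191.89285278320312, 196.0), 7.1772541999816895) [array([0.522 , 0.1799, 0.061 ]), array([0.5194, 0.1777, 0.075 ]), array([0.5171, 0.1757, 0.087 ])]
button top [250.07 176.98] ((248.67808532714844, 176.6617431640625), (21.224496841430664, 35.43378448486328), 114.09961700439453) [ 5.479e-01 -3.000e-04  2.320e-01]
knob side guess [232.50612991 252.80808945] btn [248.32095567 164.25674112]
```

View pics/c2.png

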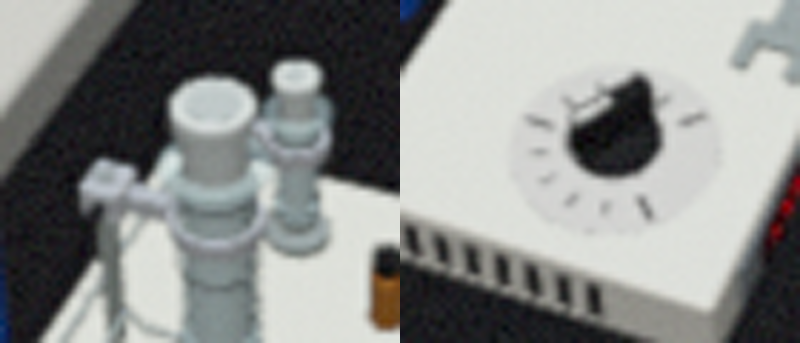

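```bash
python3 - <<'E'
from h import *
def tri(a,b):
    (o1,d1),(o2,d2)=ray("top",a),ray("side",b)
    A=np.stack([d1,-d2],1);x=np.linalg.lstsq(A,o2-o1,rcond=None)[0];p,q=o1+x[0]*d1,o2+x[1]*d2
    return (p+q)/2,np.linalg.norm(p-q)
ps=lambda u,v,x0:(x0+u/5.714-.5,v/5.714-.5)
bt=(220+147/6-.4,150+168/6-.4)
print("button top-cam",onz("top",bt,.232).round(4))
bs=(210+213/5.714-.4,150+102/5.714-.4);print("side",onz("side",bs,.232).round(4),"tri",tri(bt,bs))
t=vision.grab_frame("top");g=cv2.cvtColor(t,cv2.COLOR_BGR2GRAY)
W={}
for nm,u in(("0",(138,243)),("5",(199,112)),("10",(248,246)),("ptr_in",(185,178)),("ptr_out",(140,150)),("knob",(193,187))):
    uv=(160+u[0]/6-.4,165+u[1]/6-.4)
    z=.087 if "ptr" in nm else .061 if nm=="knob" else .053
    W[nm]=onz("top",uv,z); print(nm,np.round(uv,1),W[nm].round(4))
m=(W["0"]+W["10"])/2; d=W["5"]-m; e=W["0"]-W["10"]
print("yaw from 5-dir",np.degrees(np.arctan2(d[1],d[0])),"from 0-10",np.degrees(np.arctan2(-e[0],e[1])))
d=W["ptr_out"]-W["ptr_in"];print("ptr dir yaw",np.degrees(np.arctan2(d[1],d[0])))
# vials / post clamp heads for a second check of the yaw
E
```

```text
button top-cam [0.5457 0.0157 0.232 ]
side [0.5461 0.0142 0.232 ] tri (array([0.54536087, 0.01568759, 0.23337293]), np.float64(4.623157580389852e-06))
0 [182.6 205.1] [0.4952 0.2089 0.053 ]
5 [192.8 183.3] [0.5654 0.1818 0.053 ]
10 [200.9 205.6] [0.4955 0.1521 0.053 ]
ptr_in [190.4 194.3] [0.5235 0.1812 0.087 ]
ptr_out [182.9 189.6] [0.5372 0.2049 0.087 ]
knob [191.8 195.8] [0.524  0.1811 0.061 ]
yaw from 5-dir 1.0928139760745894 from 0-10 0.27438128491978375
ptr dir yaw 59.97592061184546
```

```bash
cat >> h.py <<'E'
from scipy.spatial.transform import Rotation as Ro
def plan(p,yaw,show=True):
    s=bot.observe();R=Ro.from_euler("xyz",s["tool_rot"]);G=Ro.from_euler("xyz",[180,0,yaw],degrees=True)
    sl=R.inv().apply(np.array(p)-s["position"])*100;tu=(R.inv()*G).as_rotvec(degrees=True)
    print("t",round(float(s["clock"]),2),"pos",s["position"].round(4),"rpy",np.degrees(s["tool_rot"]).round(2),"F",s["force"].round(1),"w",round(float(s["grip_width"]),4),"slide cm",sl.round(2),"turn",tu.round(2))
E
python3 -c "
from h import *
plan([.5,-.3,.33],40);plan([.524,.181,.2],60)"
```

```text
t 0.35 pos [ 0.2316 -0.5804  0.2312] rpy [-179.99    0.     21.76] F [ 0.5 -0.4 -0.5] w 0.0852 slide cm [ 35.32 -16.1   -9.88] turn [-1.000e-02 -0.000e+00 -1.824e+01]
t 0.35 pos [ 0.2316 -0.5804  0.2312] rpy [-179.99    0.     21.76] F [ 0.5 -0.4 -0.5] w 0.0852 slide cm [ 55.38 -59.88   3.13] turn [-1.000e-02 -0.000e+00 -3.824e+01]
```

Call:
{"name": "arm_command", "arguments": {"gripper": [8.5,8.5,8.5,8.5,8.5], "slide": [[4,-2,-6],[10,-4,-10],[17,-8,-10],[24,-12,-10],[30,-16,-10]], "turn": [[0,0,0],[0,0,-4],[0,0,-9],[0,0,-14],[0,0,-18]]}}

```text
clock: 0.98
position: [0.413, -0.3717, 0.3304]
tool_rot: [3.141, -0.0, 0.696]
force: [1.0, -0.6, 1.2]
grip_width: 0.0851
```

```bash
python3 -c "
from h import *
plan([.52,.0,.33],60);plan([.524,.181,.15],60)"
```

```text
t 0.97 pos [ 0.413  -0.3717  0.3304] rpy [ 1.7996e+02 -1.0000e-02  3.9910e+01] F [ 1.  -0.6  1.2] w 0.0851 slide cm [ 3.206e+01 -2.165e+01  3.000e-02] turn [  0.04   0.   -20.09]
t 0.97 pos [ 0.413  -0.3717  0.3304] rpy [ 1.7996e+02 -1.0000e-02  3.9910e+01] F [ 1.  -0.6  1.2] w 0.0851 slide cm [ 43.97 -35.29  18.02] turn [  0.04   0.   -20.09]
```

Call:
{"name": "arm_command", "arguments": {"gripper": [8.5,8.5,8.5,8.5,8.5], "slide": [[5,-4,0],[10,-8,0],[15,-12,0],[20,-16,0],[25,-20,0]], "turn": [[0,0,-5],[0,0,-10],[0,0,-15],[0,0,-20],[0,0,-20]]}}

```text
clock: 1.6
position: [0.4747, -0.0654, 0.3303]
tool_rot: [3.141, -0.0, 1.044]
force: [1.5, -1.2, 0.1]
grip_width: 0.0851
```

Call:
{"name": "arm_command", "arguments": {"gripper": [7,6,5,5,5], "slide": [[0,0,0],[0,0,0],[0,0,0],[0,0,0],[0,0,0]], "turn": [[0,0,0],[0,0,0],[0,0,0],[0,0,0],[0,0,0]]}}

```text
clock: 2.22
position: [0.4746, -0.0677, 0.33]
tool_rot: [-3.142, 0.0, 1.042]
force: [-1.2, 0.4, -0.1]
grip_width: 0.0498
```

```bash
python3 -c "
from h import *
plan([.524,.181,.15],60)"
```

```text
t 2.23 pos [ 0.4746 -0.0677  0.33  ] rpy [-180.     0.    59.7] F [-1.2  0.4 -0.1] w 0.0498 slide cm [23.97 -8.28 18.  ] turn [-0.   0.  -0.3]
```

Call:
{"name": "arm_command", "arguments": {"gripper": [5,5,5,5,5], "slide": [[6,-2,0],[12,-4,0],[18,-6,0],[24,-8.3,0],[24,-8.3,6]], "turn": [[0,0,0],[0,0,0],[0,0,0],[0,0,0],[0,0,0]]}}

```text
clock: 2.85
position: [0.5252, 0.1875, 0.2719]
tool_rot: [3.139, -0.007, 1.048]
force: [1.2, -0.1, -1.4]
grip_width: 0.0503
```

Call:
{"name": "arm_command", "arguments": {"gripper": [5,5,5,5,5], "slide": [[0,0,5],[0,0,10],[0,0,14],[0,0,14],[0,0,14]], "turn": [[0,0,0],[0,0,0],[0,0,0],[0,0,0],[0,0,0]]}}

```text
clock: 3.48
position: [0.5245, 0.1822, 0.1315]
tool_rot: [3.141, -0.001, 1.043]
force: [-0.1, -0.1, 0.6]
grip_width: 0.05
```

```bash
python3 - <<'E'
from h import *
plan([.524,.181,.067],60)
t=vision.grab_frame("top");s=vision.grab_frame("side")
a=cv2.resize(t[165:225,160:230],(400,343),interpolation=3);b=cv2.resize(s[210:280,190:272],(400,343),interpolation=3)
cv2.imwrite("pics/c3.png",np.hstack([a,b]))
E
```

```text
t 3.48 pos [0.5245 0.1822 0.1315] rpy [ 1.7995e+02 -7.0000e-02  5.9750e+01] F [-0.1 -0.1  0.6] w 0.05 slide cm [-0.13  0.01  6.45] turn [ 0.05 -0.07 -0.25]
```

View pics/c3.png

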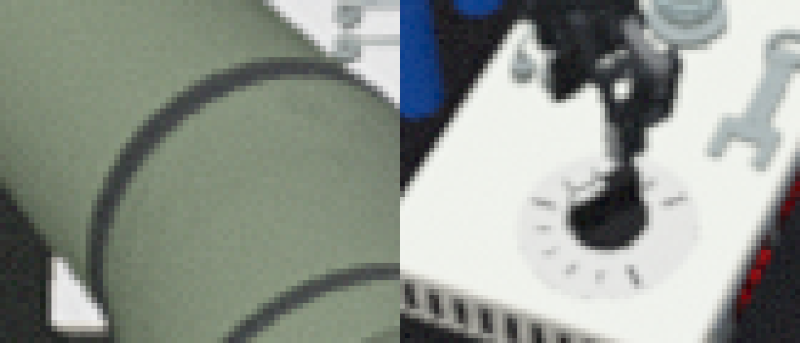

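The top view is blocked by the arm. The side view shows the knob at about (607,210) in the crop, with the gripper in line above it. I descend and close.

Call:
{"name": "arm_command", "arguments": {"gripper": [5,5,5,5,5], "slide": [[0,0,2],[0,0,4],[0,0,5.5],[0,0,6.5],[0,0,6.5]], "turn": [[0,0,0],[0,0,0],[0,0,0],[0,0,0],[0,0,0]]}}

```text
clock: 4.2
position: [0.5237, 0.1819, 0.0649]
tool_rot: [-3.141, 0.0, 1.043]
force: [-0.5, -0.8, -0.1]
grip_width: 0.0504
```

Call:
{"name": "arm_command", "arguments": {"gripper": [3,1,0.8,0.8,0.8], "slide": [[0,0,0],[0,0,0],[0,0,0],[0,0,0],[0,0,0]], "turn": [[0,0,0],[0,0,0],[0,0,0],[0,0,0],[0,0,0]], "force": 25}}

```text
clock: 4.82
position: [0.5242, 0.1819, 0.0656]
tool_rot: [3.141, -0.001, 1.043]
force: [-0.1, -0.8, 6.6]
grip_width: 0.0134
```

```bash
python3 - <<'E'
from h import *
plan([.524,.181,.067],60); print(bot.observe()["moment"])
s=vision.grab_frame("side")
cv2.imwrite("pics/c4.png",cv2.resize(s[210:280,190:272],(600,512),interpolation=3))
E
```

```text
t 4.83 pos [0.5242 0.1819 0.0656] rpy [ 1.7996e+02 -4.0000e-02  5.9740e+01] F [-0.1 -0.8  6.6] w 0.0134 slide cm [-0.09  0.02 -0.14] turn [ 0.04 -0.04 -0.26]
[-0.25039814  0.01337292 -0.02901708]
```

View pics/c4.png

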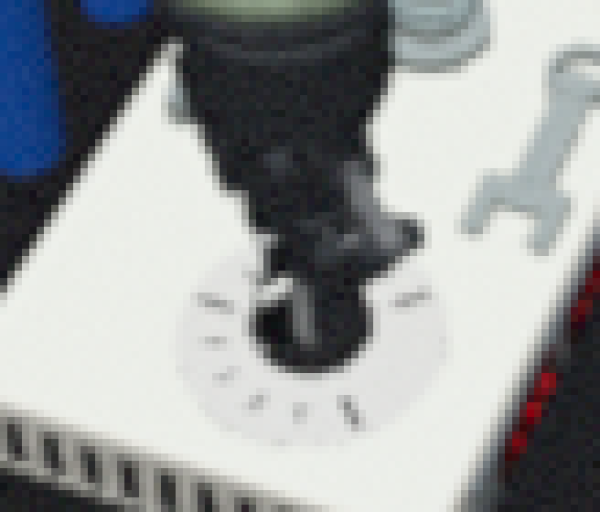

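Call:
{"name": "arm_command", "arguments": {"gripper": [0.8,0.8,0.8,0.8,0.8], "slide": [[0,0,-0.1],[0,0,-0.1],[0,0,-0.1],[0,0,-0.1],[0,0,-0.1]], "turn": [[0,0,8],[0,0,18],[0,0,28],[0,0,38],[0,0,48]]}}

```text
clock: 5.5
position: [0.5247, 0.1811, 0.0658]
tool_rot: [3.141, -0.001, 0.199]
force: [9.0, -3.6, -16.0]
grip_width: 0.0136
```

Call:
{"name": "arm_command", "arguments": {"gripper": [0.8,0.8,0.8,0.8,0.8], "slide": [[0,0,0],[0,0,0],[0,0,0],[0,0,0],[0,0,0]], "turn": [[0,0,6],[0,0,10],[0,0,11.2],[0,0,11.2],[0,0,11.2]]}}

```text
clock: 6.12
position: [0.5247, 0.1809, 0.0658]
tool_rot: [3.141, -0.001, 0.009]
force: [9.3, -5.2, -12.7]
grip_width: 0.0133
```

```bash
python3 - <<'E'
from h import *
plan([.524,.181,.067],.5); print(bot.observe()["moment"],bot.observe()["qpos"].round(2))
E
```

```text
t 6.12 pos [0.5247 0.1809 0.0658] rpy [ 1.7996e+02 -7.0000e-02  5.0000e-01] F [  9.3  -5.2 -12.7] w 0.0133 slide cm [-0.07 -0.01 -0.12] turn [ 0.04 -0.07  0.  ]
[-0.91870142 -2.01610112 -0.03073632] [-0.33  0.65 -0.15  1.9   0.16  0.6  -2.15]
```

Call:
{"name": "arm_command", "arguments": {"gripper": [3,4,5,5,5], "slide": [[0,0,0],[0,0,0],[0,0,-2],[0,0,-8],[0,0,-14]], "turn": [[0,0,0],[0,0,0],[0,0,0],[0,0,0],[0,0,0]]}}

```text
clock: 6.75
position: [0.5233, 0.182, 0.2077]
tool_rot: [-3.142, 0.001, 0.01]
force: [0.2, 0.9, -0.4]
grip_width: 0.0501
```

Call:
{"name": "arm_command", "arguments": {"gripper": [6,6,6,6,6], "slide": [[0,0,-6],[0,0,-12],[0,4,-12],[0,10,-12],[0,16,-12]], "turn": [[0,0,0],[0,0,0],[0,0,0],[0,0,0],[0,0,0]]}}

```text
clock: 7.38
position: [0.525, 0.0205, 0.3263]
tool_rot: [-3.141, -0.0, 0.011]
force: [0.9, -0.0, -0.5]
grip_width: 0.0602
```

```bash
python3 - <<'E'
from h import *
plan([.546,.015,.32],.5)
t=vision.grab_frame("top");s=vision.grab_frame("side")
a=cv2.resize(t[165:225,160:230],(400,343),interpolation=3);b=cv2.resize(s[230:290,195:265],(400,343),interpolation=3)
cv2.imwrite("pics/c5.png",np.hstack([a,b]))
E
```

```text
t 7.38 pos [0.525  0.0205 0.3263] rpy [-1.7999e+02 -3.0000e-02  6.2000e-01] F [ 0.9 -0.  -0.5] w 0.0602 slide cm [2.1  0.57 0.64] turn [-0.01 -0.03  0.12]
```

View pics/c5.png

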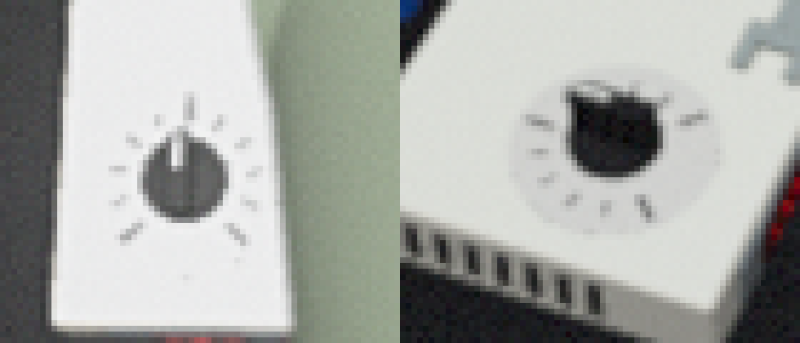

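The top view shows the pointer line at crop (181,130–168), aimed at the long mark 5 at (190,105). The small sideways offset is parallax from the bar's height. I check the angle numerically.

```bash
python3 - <<'E'
from h import *
t=vision.grab_frame("top");g=cv2.cvtColor(t,cv2.COLOR_BGR2GRAY).astype(float)
P=[];w=[]
print(g[184:206,184:202].astype(int))
for y in range(188,194):
    r=g[y,187:196]; a=np.clip(r-110,0,None); print(y,(a@np.arange(187,196))/a.sum())
for z,p in((.087,[.524,.181]),(.087,[.5465,.181])): print(proj("top",[*p,z]))
print("mark5",[proj("top",[x,.1812+(x-.524)*np.tan(np.radians(.5)),.053]) for x in(.558,.568)])
E
```

```text
[[234 233 235 234 234 234 237 235 197 176 225 236 236 234 234 234 235 234]
 [234 235 234 209 224 236 237 236 199 178 223 235 235 233 210 226 233 235]
 [234 236 233 202 223 235 239 236 216 223 236 236 235 218 190 222 234 234]
 [235 234 235 229 236 235 223 191 194 231 239 239 236 204 215 232 235 234]
 [235 234 236 239 237 197 197 176 150 201 237 240 240 231 234 236 236 235]
 [222 238 239 239 206 147 193 183 124 125 159 177 227 239 239 236 236 233]
 [211 232 221 183 129 113 223 203 126  83  89 105 158 206 233 238 234 210]
 [234 238 193 123  84 110 229 197 120  78  86  92  99 147 225 239 237 229]
 [238 204 136  93  78 119 234 195 113  81  92  89  93 102 167 229 237 237]
 [223 159  96  94  89 118 233 194 112  80  89  99  93  94 109 180 230 237]
 [219 154  96  96  85  94 159 133  95  83  90 102 100  92  98 158 229 237]
 [197 123  88  94  88  95  99  96  85  83 101  97 101  97  97 139 226 240]
 [187 108  90 103  89  96  96  98  90  85  95 101  97  99  93 130 226 239]
 [186 107  90  95  92  95  96 101  90  84  93 101 101  97  91 131 227 238]
 [199 121  91  94  97  92  98 102  93  84  94  97 100  95 102 187 230 237]
 [235 172  95  91  90  95 101 100  92  83 100  99 102  90 116 219 239 235]
 [238 200 130  88  87  89  96 102  91  86  97 100  93 102 157 226 237 234]
 [237 233 195 131  89  83  87  83  82  78  91  92  94 153 219 236 237 236]
 [236 237 235 193 136 102  76  70  74  81  94 109 156 221 239 237 235 235]
 [221 231 238 234 231 191 146 133 134 138 159 221 232 237 237 235 234 235]
 [186 224 236 236 239 233 233 232 232 231 231 237 238 236 235 210 194 223]
 [214 232 235 234 236 237 237 238 238 238 237 237 237 234 236 228 187 185]]
188 190.960407239819
189 190.10834813499113
190 189.57413249211356
191 190.29694323144105
192 190.3710407239819
193 190.36866359447004
[190.52547715 194.11069373]
[191.00195754 186.85485779]
mark5 [array([192.72754625, 185.57982044]), array([192.90183376, 182.46140265])]
```

The line's slope matches a bearing of 0±2°, which is 5 within about 0.1 of a division. The line also sits within 0.4 mm of the expected axis, so the knob is set. Now the syringe at (0.5457, 0.0155).

Call:
{"name": "arm_command", "arguments": {"gripper": [6,6,6,6,6], "slide": [[1.5,0.4,0],[2.1,0.5,0],[2.1,0.5,3],[2.1,0.5,6],[2.1,0.5,6]], "turn": [[0,0,0],[0,0,0],[0,0,0],[0,0,0],[0,0,0]]}}

```text
clock: 8.15
position: [0.5458, 0.0178, 0.2644]
tool_rot: [3.142, 0.004, 0.011]
force: [-0.6, -0.1, 1.3]
grip_width: 0.0598
```

```bash
python3 - <<'E'
from h import *
plan([.5457,.0155,.203],.5)
s=vision.grab_frame("side")
cv2.imwrite("pics/c6.png",cv2.resize(s[120:200,205:300],(712,600),interpolation=3))
E
```

```text
t 8.15 pos [0.5458 0.0178 0.2644] rpy [180.     0.21   0.63] F [-0.6 -0.1  1.3] w 0.0598 slide cm [0.01 0.23 6.14] turn [0.   0.21 0.13]
```

View pics/c6.png

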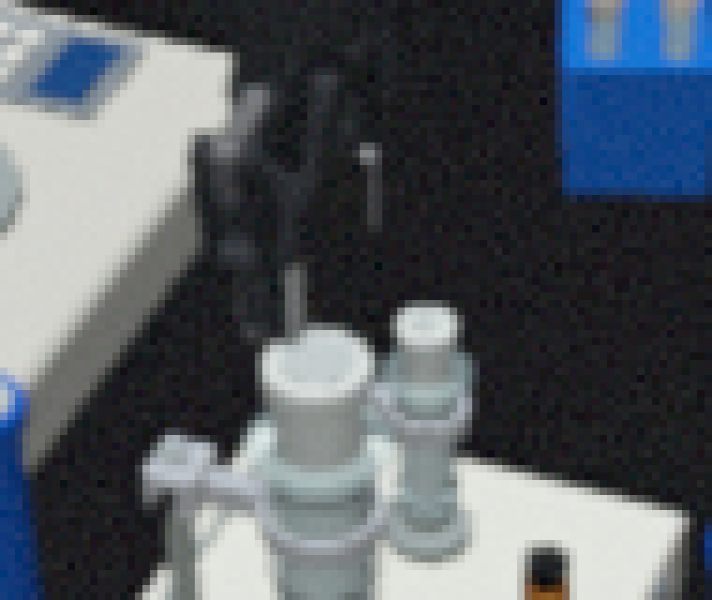

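The crop shows the gripper above the white button at (318,365), between the small syringe and the post. I descend around it.

Call:
{"name": "arm_command", "arguments": {"gripper": [6,6,6,6,6], "slide": [[0,0.1,1.5],[0,0.1,3],[0,0.1,4.5],[0,0.1,6.1],[0,0.1,6.1]], "turn": [[0,0,0],[0,0,0],[0,0,0],[0,0,0],[0,0,0]]}}

```text
clock: 8.82
position: [0.5458, 0.0161, 0.2037]
tool_rot: [3.141, 0.002, 0.01]
force: [-0.5, 0.2, -1.2]
grip_width: 0.06
```

```bash
python3 - <<'E'
from h import *
plan([.5457,.0155,.203],.5)
s=vision.grab_frame("side")
cv2.imwrite("pics/c7.png",cv2.resize(s[120:200,205:300],(712,600),interpolation=3))
E
```

```text
t 8.82 pos [0.5458 0.0161 0.2037] rpy [1.7999e+02 1.2000e-01 5.7000e-01] F [-0.5  0.2 -1.2] w 0.06 slide cm [-0.01  0.06  0.07] turn [0.01 0.12 0.07]
```

View pics/c7.png

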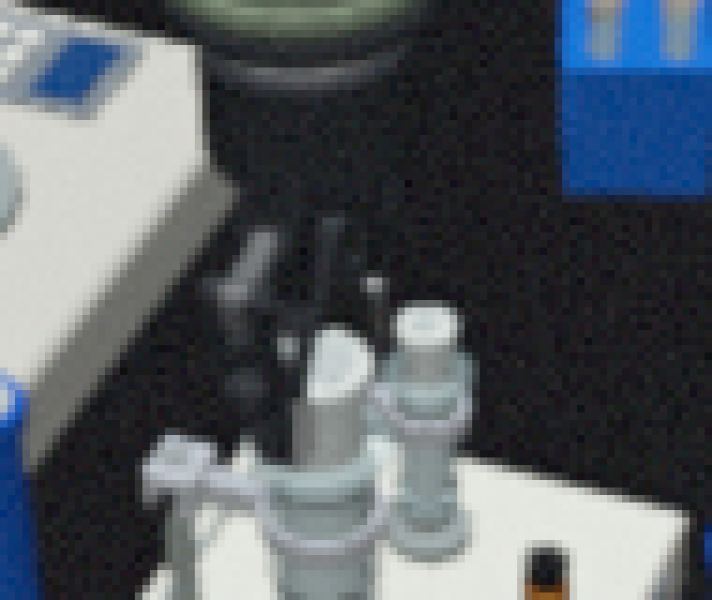

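The fingers straddle the button at (340,360) in the crop, and the near finger hides its left part. No contact force shows. I close slowly.

Call:
{"name": "arm_command", "arguments": {"gripper": [5,4.5,4,3.5,3.5], "slide": [[0,0,0],[0,0,0],[0,0,0],[0,0,0],[0,0,0]], "turn": [[0,0,0],[0,0,0],[0,0,0],[0,0,0],[0,0,0]], "force": 30}}

```text
clock: 9.5
position: [0.5468, 0.0161, 0.2056]
tool_rot: [-3.142, -0.001, 0.01]
force: [-0.8, 0.1, 6.6]
grip_width: 0.0408
```

Call:
{"name": "arm_command", "arguments": {"gripper": [3.5,3.5,3.5], "slide": [[0,0,0],[0,0,0],[0,0,0]], "turn": [[0,0,0],[0,0,0],[0,0,0]]}}

```text
clock: 9.88
position: [0.5468, 0.0161, 0.2056]
tool_rot: [-3.141, -0.001, 0.01]
force: [-0.4, -0.2, 6.5]
grip_width: 0.0406
```

```bash
python3 - <<'E'
from h import *
plan([.5457,.0155,.253],.5); print(bot.observe()["moment"])
E
```

```text
t 9.88 pos [0.5468 0.0161 0.2056] rpy [-1.7999e+02 -6.0000e-02  5.6000e-01] F [-0.4 -0.2  6.5] w 0.0406 slide cm [-0.1   0.06 -4.74] turn [-0.01 -0.06  0.06]
[-0.01096598  0.03993717  0.01373135]
```

Held at 40.6 mm with lateral forces near zero. The reference TCP height is z=0.2056, so the target is 0.2556. First a small test lift.

Call:
{"name": "arm_command", "arguments": {"gripper": [3.5,3.5,3.5,3.5,3.5], "slide": [[0,0,-0.3],[0,0,-0.6],[0,0,-0.9],[0,0,-1.2],[0,0,-1.2]], "turn": [[0,0,0],[0,0,0],[0,0,0],[0,0,0],[0,0,0]]}}

```text
clock: 10.5
position: [0.5465, 0.0161, 0.2173]
tool_rot: [-3.142, -0.0, 0.01]
force: [0.3, -0.1, -1.3]
grip_width: 0.0409
```

```bash
python3 - <<'E'
from h import *
plan([.5457,.0155,.2556],.5); print(bot.observe()["moment"])
E
```

```text
t 10.5 pos [0.5465 0.0161 0.2173] rpy [-1.8e+02 -2.0e-02  5.6e-01] F [ 0.3 -0.1 -1.3] w 0.0409 slide cm [-0.08  0.06 -3.83] turn [-0.   -0.02  0.06]
[ 0.02698737 -0.0321577  -0.04668734]
```

Call:
{"name": "arm_command", "arguments": {"gripper": [3.5,3.5,3.5,3.5,3.5], "slide": [[0,0,-0.4],[0,0,-0.9],[0,0,-1.4],[0,0,-1.9],[0,0,-2.4]], "turn": [[0,0,0],[0,0,0],[0,0,0],[0,0,0],[0,0,0]]}}

```text
clock: 11.12
position: [0.5464, 0.0161, 0.2414]
tool_rot: [-3.142, -0.0, 0.01]
force: [0.5, 0.5, -1.1]
grip_width: 0.0411
```

Call:
{"name": "arm_command", "arguments": {"gripper": [3.5,3.5,3.5,3.5,3.5], "slide": [[0,0,-0.4],[0,0,-0.8],[0,0,-1.2],[0,0,-1.43],[0,0,-1.43]], "turn": [[0,0,0],[0,0,0],[0,0,0],[0,0,0],[0,0,0]]}}

```text
clock: 11.75
position: [0.5465, 0.0161, 0.2555]
tool_rot: [-3.142, -0.0, 0.01]
force: [0.3, 0.3, -1.3]
grip_width: 0.041
```

Call:
{"name": "arm_command", "arguments": {"gripper": [3.5,3.5,3.5], "slide": [[0,0,0],[0,0,0],[0,0,0]], "turn": [[0,0,0],[0,0,0],[0,0,0]]}}

```text
clock: 12.12
position: [0.5464, 0.0161, 0.2553]
tool_rot: [-3.142, 0.0, 0.01]
force: [-0.9, -1.0, -1.6]
grip_width: 0.0409
```

```bash
python3 - <<'E'
from h import *
plan([.5457,.0155,.2556],.5); print(bot.observe()["moment"])
for z in(.078,.128,.193,.232,.282):print(z,proj("side",[.5457,.0155,z]).round(1))
s=vision.grab_frame("side");t=vision.grab_frame("top")
a=cv2.resize(s[115:225,200:300],(545,600),interpolation=3);b=cv2.resize(s[232:282,205:255],(255,255),interpolation=3)
c=np.zeros((600,800,3),np.uint8);c[:,:545]=a;c[:255,545:]=b;cv2.imwrite("pics/c8.png",c)
E
```

```text
t 12.12 pos [0.5464 0.0161 0.2553] rpy [-1.8e+02  1.0e-02  5.6e-01] F [-0.9 -1.  -1.6] w 0.0409 slide cm [-0.07  0.06 -0.03] turn [-0.    0.01  0.06]
[ 0.0642272  -0.014995    0.02575745]
0.078 [248.3 207.3]
0.128 [247.8 195.2]
0.193 [247.2 178.4]
0.232 [246.8 167.8]
0.282 [246.3 153.4]
```

View pics/c8.png

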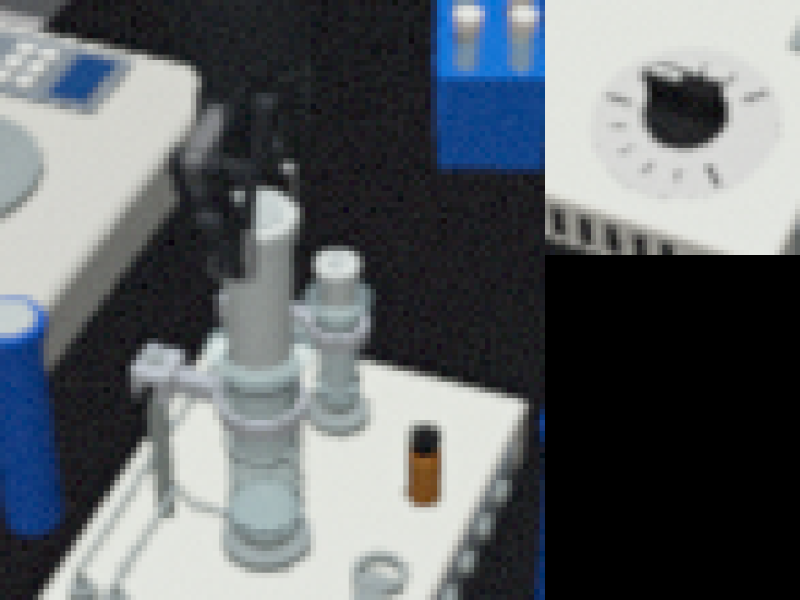

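The plunger stands straight at 50 mm travel. Its button top is at image row 154, against 153.4 predicted, and its foot lies by the 50 ml ring. The knob pointer still aims at 5. I hand the job in.

```bash
python3 -c "
from workcell import job_done
print(job_done())"
```

```text
the job is handed in; nothing more can be done
None
```

I set the flow knob to 5 first, then drew the large plunger straight up to 50 ml and handed the job in still holding it. The robot clock stood at about 12 s of the 58 s allowed.

- **Knob:** it started at about 2.8 on the scale. After the turn, the white line pointed along the unit's +x within about 2°, roughly 0.1 of a division. It still aimed at the long mark 5 in the last picture.
- **Plunger:** the tool rose 49.7 to 49.9 mm from the height at which I gripped it, with the plunger pressed onto its seat. Sideways force stayed at about 1.4 N or less and the tool stayed vertical, so the glass showed no sign of binding. The pull was 1.1 to 1.6 N, about the plunger's own weight.
- **Weaker checks:** the button top sat at image row 154 against 153.4 predicted, which matches 50 mm of travel to within a few mm. The plunger's foot was only roughly readable through the glass at the 50 ml line.
- **Disagreements:** the unit's front and back edges gave yaws of −0.8° and +1.1°. I used 0.5°, from the line between the knob and the syringe. The scale marks gave 0.3° and 1.1°.

Nothing else was touched: the small syringe and the vial on the deck looked undisturbed in the last picture, which did not cover the whole scene.

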